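# Index the stencilling wheel to its next side

### The arm

A 6-joint arm with a two-finger parallel gripper is mounted at the origin on the work surface. World frame = base frame: x ahead of the robot, y to its left, z up, the work surface at z = 0. Lengths are in m, angles in rad, forces in N, time in s.
With the tool pointing down it reaches from about 0.375 to 0.9 m from the base axis. Payload 3.1 kg.
Tool frame: the origin (TCP) lies midway between the tips of the shut fingers; the grasp point (between the pads) lies 19 mm behind it; z points along the fingers, y is the line along which they close (so a half turn about z gives the same grasp; the last joint's range is limited). The gripper opens to 87 mm and grips with 3 to 60 N. Pads are 19 mm wide; open, the fingers measure 117 mm over their backs; the gripper's body (75 mm by 190 mm) begins 51 mm behind the grasp point.
Start: joints at [1.105, 0.527, 1.433, -0, 1.181, -0.178], TCP at [0.177, 0.599, 0.223] pointing down, gripper open.
Joint ranges: [-3.08, 3.08], [-0.75, 2.2], [0.22, 2.44], [-1.43, 4.57], [0, 2.65], [-2.85, 2.85]. Speed limits (rad/s): [2.79, 2.79, 3.14, 3.14, 3.14, 3.14].

### API

Orientations are given as a unit quaternion [x, y, z, w].
In Python, from rig import robot gives the robot as it stands.
- The arm moves only by the shell command python3 -m jog 'ROWS' [FORCE]. ROWS is a JSON object of lists of equal length, an entry for each row: "dp": the shift along the tool's x, y, z in mm, a list of three; "delta_rot": the turn, a rotation vector about the tool's x, y, z in rad, a list of three; "gripper": the opening, from -1 (shut) to 1 (fully open). A call has 1 to 12 rows; each row is the pose to reach, as a shift and turn from the pose commanded when the call began, along the tool's axes at that moment; what a row does not reach only later rows make up. A row lasts 1/10 s, in which the tool goes at most 50 mm and 8.59 degrees, less where a joint would pass 70% of its speed; a pose out of reach is approached as far as the arm can. A call with a gripper value outside its range is refused whole. The fingers move at their own pace and stop on an object; FORCE is the grip in N (left out, the last holds). Time passes only in rows, so rows that repeat a pose let the fingers close. It gives the time, the measured TCP pose, the force, the opening and the grip force at its end, in the units of the state.
- robot.get_obs(): the state, without advancing time (a new reading comes with each control period).
- robot.camera(name): name is "scene" or "top" or "wrist"; returns the picture (420x560x3 uint8, red, green, blue); there is no depth.
- robot.camera_model(name): a dict with "fx", "fy", "cx", "cy" (pixels), "xyz" and "orientation" of the camera in the world; the wrist camera has in their place "T_tool_cam" (4x4, takes a point from camera to tool coordinates, whose origin is the TCP and whose axes are the flange's). Camera axes: x right, y down, z forward; pixel columns grow to the right and rows downward; lengths in m; the calibration is good to about 2 mm. A picture is of the moment at which its call begins: read the wrist's pose just before it. camera_model takes no time and is no camera call.
- robot.hand_in(): hands the job in; it is judged then, once.
Trained networks look in the newest picture that a camera, given by its name, has taken for a name from the list of things; names that differ only in an ending like _2 or _b are one class to them, and where a whole thing is asked for, a point or a joint stands for the part that bears it (a point fixed in the world has none). Each returns a list of dicts, best first, with "score" (0 to 1); they miss things now and then, are a little off and sometimes report something else, mostly with a low value. They report only what shows in the picture. A call takes as long as a camera call. They do not tell look-alikes from the thing itself.
- robot.search_frame(name, camera): "rect" ([left, top, right, bottom] in pixels, round what is visible of it).
The state is a dict: "time": time; "q": joint angles; "joint_velocities": joint speeds; "joint_torque": joint torques, N m; "position": TCP position; "tool_rot": TCP orientation; "ft_force": force on the tool from outside, world axes, zero at the start; "moment": the same for the moment, N m; "grip_width": finger opening in m; "grip_force": force on a finger pad.
Only numpy, scipy, OpenCV 4.12 (cv2) and the standard library are available. Lean on these libraries where they do the work, as an engineer would, in place of code of your own. Each camera call takes 0.05 s, during which the arm holds its last target. There are 200 camera calls.

### The job

Set up the next side of the clay tile for stencilling: swing the hinged metal stencil up off the tile until it stands upright, then turn the banding wheel clockwise (seen from above) by its wooden post until the post stands in line with the spring catch and the wheel clicks into its notch. Then fold the stencil all the way down onto the tile again and set the steel weight gently, standing upright, in the middle of the stencil's round cork pad. Do not turn the wheel while the stencil is down, and leave the mug, the jar and the bottle where they are.

Things in the scene. Friction and masses are not known exactly. Their poses are not given: they have to be found in the camera images.
- jig: Plywood base board, fixed to the bench, 340 mm (its x) by 390 mm (its y, from -175 to +215) by 12 mm, carrying the banding wheel, the spring catch and the stencil hinge. Origin: on the bench surface, straight below the wheel's axle; z up.
- wheel (a joint): Angle of the aluminium banding wheel (290 mm across, top at 45 mm; a 150 mm square terracotta tile clipped on it, top at 55 mm, clips 57 mm), rad, clockwise from above. At q the post lies in the jig's direction (cos q, -sin q) from the axle. Range 0 to 2.75; the spring catch's notch is at 2.356 and draws the wheel in from about 0.07 rad either side; elsewhere it stays where left.
- wheel_post (a point): Point on the axis of the upright wooden post on the wheel, 125 mm from the axle: post 20 mm across, from 45 to 105 mm above the bench; this point lies 83 mm above the bench.
- catch_point (a point): Where the point wheel_post lies when the wheel is in the notch (fixed to the jig, in line with axle and catch). The catch is a steel block 46 mm long, top at 46 mm, beside the wheel's rim in the jig's direction x = y (both negative), 172 to 218 mm from the axle.
- stencil (a joint): Angle of the aluminium stencil (160 mm wide along the hinge, reaching 170 mm from the hinge, 4 mm thick, with cut-out slots), rad: 0 lying flat over the tile, 1.57 standing upright; range 0 to 1.75. A stiff hinge: it stays where it is left. It takes about 4 N at the bar to move it.
- stencil_hinge (a point): Middle of the stencil's hinge line, which runs along jig x at jig y = +160 mm, 63 mm above the bench, on two low posts. Its axes turn with the stencil: x along the hinge (jig x), y away from the free edge (towards jig +y when down), z out of the upper face.
- stencil_bar (a point): Middle of the stencil's round steel pull bar: 10 mm across, parallel to the hinge, 100 mm long between two bent legs, 205 mm from the hinge and 25 mm above the sheet's middle plane (when down: jig y = -45 mm, 88 mm above the bench); 30 mm open gap between bar and sheet edge.
- stencil_pad (a point): Centre of the top of the round cork pad on the stencil, 60 mm across, 110 mm from the hinge, top 67 mm above the bench when the stencil is down. Axes as stencil_hinge.
- weight: Dark steel weight, 54 mm across and 36 mm high, with a round knob on top (26 mm across, from 46 to 68 mm high) on a thin neck; about 0.65 kg. Origin: centre of its underside; z up.
- weight_knob (a point): Centre of the weight's knob, 57 mm above its underside.
- mug: Bystander: ceramic mug 72 mm across, 85 mm high, handle at its +y side; origin: centre of its underside.
- jar: Bystander: glass jar with metal lid, 66 mm across, 85 mm high; origin: centre of its underside.
- gluebottle: Bystander: white plastic bottle, 64 mm across, 190 mm high; origin: centre of its underside.
Mind the look-alikes: they are no part of the job. Leave any blue look-alike of the weight alone.

How it is judged:
By the outcome, as a careful person would: the job done as asked, in the order asked, and still so for the second after the job is handed in, with the robot touching nothing.
It also fails if it takes over 67 s, if anything falls off the work surface, if the arm or the gripper's body presses on something with over 40 N, if the wrist force passes 120 N, or if a joint passes its speed limit or range.

## Working session

There is one attempt and no reset: what is moved stays moved. The work goes in short steps, Python scripts to look and compute and a shell command to move; the robot and the scene stay as the last step left them, time stands still between calls to the robot, and variables do not carry over. Pictures are saved under pics/ and viewed, at most 10 in all, crops included, and the job is handed in when it is done.

```bash
mkdir -p pics; ls; python3 - <<'E'
from rig import robot
import cv2,numpy as np
o=robot.get_obs();print(o)
for c in ["top","scene"]:
    im=robot.camera(c);cv2.imwrite(f"pics/{c}0.png",im[:,:,::-1]);print(c,robot.camera_model(c))
    for n in ["jig","wheel","wheel_post","stencil","stencil_bar","stencil_pad","weight","weight_knob","mug","jar","gluebottle"]:
        print(n,[(np.round(r["rect"]).tolist(),round(r["score"],2)) for r in robot.search_frame(n,c)][:4])
print(robot.camera_model("wrist"))
E
```

```text
pics
{'time': 0.0, 'q': array([ 1.10450661e+00,  5.28463178e-01,  1.43389649e+00, -9.32837795e-06,
        1.18138306e+00, -1.78510478e-01]), 'joint_velocities': array([ 0.00015156,  0.00020578,  0.0004223 , -0.00108205, -0.0014688 ,
        0.00013284]), 'joint_torque': array([ 1.23211117e-03, -4.40024006e+01, -1.76597768e+01,  6.34317705e-02,
        5.80729195e-02, -1.51635040e-04]), 'position': array([0.17703818, 0.59864375, 0.22157531]), 'tool_rot': array([ 1.43391771e-01,  9.89665420e-01, -1.02101436e-03, -3.36527782e-04]), 'ft_force': array([ 0.69460403,  0.5864778 , -0.03473005]), 'moment': array([-0.00714845,  0.00385937,  0.0226056 ]), 'grip_force': 0.0, 'grip_width': 0.0869705171150337}
top {'fx': 520.3843472945982, 'fy': 520.3843472945982, 'cx': 282.02184934619345, 'cy': 207.5708029521729, 'xyz': array([0.26373849, 0.01272004, 1.30469344]), 'orientation': array([ 0.71694365, -0.68896616,  0.07526508, -0.07518374])}
jig []
wheel [([218.0, 148.0, 325.0, 260.0], 0.97)]
wheel_post []
stencil [([198.0, 165.0, 289.0, 235.0], 0.82)]
stencil_bar [([197.0, 166.0, 289.0, 235.0], 0.
[... 1329 characters left out ...]
3.0, 259.0, 129.0, 290.0], 0.78), ([82.0, 284.0, 112.0, 319.0], 0.72)]
mug [([110.0, 303.0, 164.0, 359.0], 0.85), ([204.0, 182.0, 388.0, 296.0], 0.68)]
jar [([185.0, 281.0, 217.0, 332.0], 0.8)]
gluebottle [([374.0, 126.0, 399.0, 187.0], 0.7)]
{'fx': 300.1795200722145, 'fy': 300.1795200722145, 'cx': 282.4146748106008, 'cy': 207.30523965278425, 'T_tool_cam': array([[-2.26724062e-04, -9.55694735e-01, -2.94359512e-01,
         7.94199118e-02],
       [ 9.99999297e-01, -5.59188731e-04,  1.04528582e-03,
         1.63424581e-03],
       [-1.16357668e-03, -2.94359068e-01,  9.55694190e-01,
        -1.63149773e-01],
       [ 0.00000000e+00,  0.00000000e+00,  0.00000000e+00,
         1.00000000e+00]])}
```

```bash
python3 - <<'E'
import cv2
t=cv2.imread("pics/top0.png")[120:320,80:500];s=cv2.imread("pics/scene0.png")[110:370,60:420]
cv2.imwrite("pics/topc.png",cv2.resize(t,(798,380),interpolation=2));cv2.imwrite("pics/scc.png",cv2.resize(s,(792,572),interpolation=2))
E
```

```text
(no output)
```

View pics/topc.png

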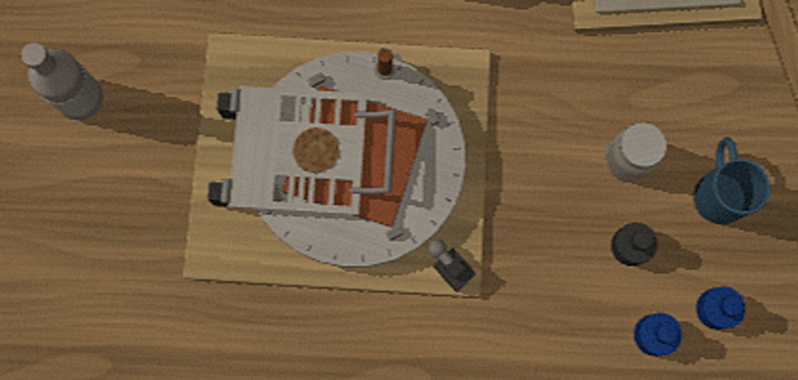

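View pics/scc.png

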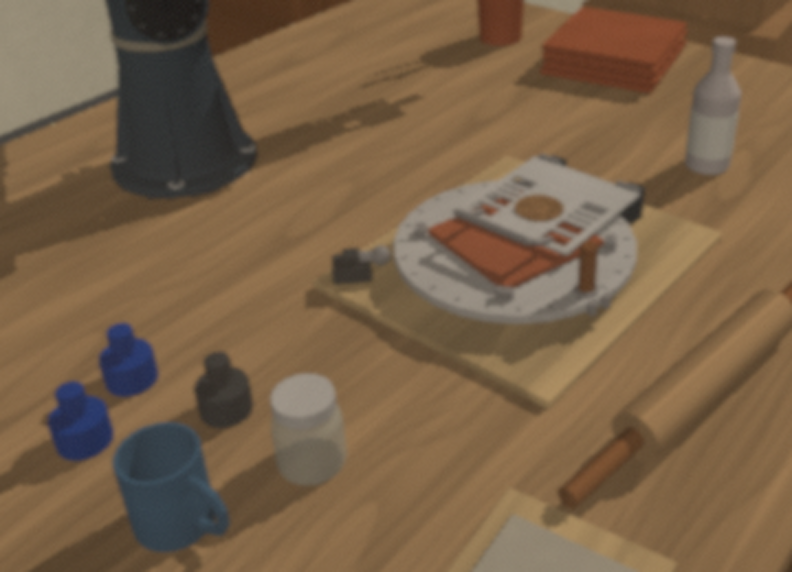

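The weight is the dark one, at top pixel (414,248). The two blue look-alikes are at (426,296) and (459,282). The stencil is down with its hinge on the image left. The post is at about (283,152) and the catch at about (316,258). I'll fit the jig pose from the board corners and confirm with an enlarged crop.

```bash
cat > h.py <<'E'
import numpy as np
from rig import robot
from scipy.spatial.transform import Rotation as R
def proj(cam,P,pose=None):
    m=robot.camera_model(cam);P=np.atleast_2d(P)
    if "xyz" in m: p=(P-m["xyz"])@R.from_quat(m["orientation"]).as_matrix()
    else:
        o=pose; T=np.eye(4);T[:3,:3]=R.from_quat(o["tool_rot"]).as_matrix();T[:3,3]=o["position"];T=T@m["T_tool_cam"]
        p=(P-T[:3,3])@T[:3,:3]
    return np.c_[m["fx"]*p[:,0]/p[:,2]+m["cx"],m["fy"]*p[:,1]/p[:,2]+m["cy"]]
def ray(cam,uv,z,pose=None):
    m=robot.camera_model(cam);d=np.array([(uv[0]-m["cx"])/m["fx"],(uv[1]-m["cy"])/m["fy"],1])
    if "xyz" in m: c=m["xyz"];d=R.from_quat(m["orientation"]).apply(d)
    else:
        T=np.eye(4);T[:3,:3]=R.from_quat(pose["tool_rot"]).as_matrix();T[:3,3]=pose["position"];T=T@m["T_tool_cam"];c=T[:3,3];d=T[:3,:3]@d
    return c+d*(z-c[2])/d[2]
def j2w(j,P):
    P=np.atleast_2d(np.asarray(P,float)); c,s=np.cos(j[2]),np.sin(j[2])
    return np.c_[j[0]+c*P[:,0]-s*P[:,1],j[1]+s*P[:,0]+c*P[:,1],P[:,2]]
E
python3 - <<'E'
from h import *
import cv2
from scipy.optimize import least_squares
C=np.array([[170,215,12],[170,-175,12],[-170,-175,12],[-170,215,12]])/1000
tp=np.array([[190,137.4],[338.4,146.3],[332.6,276.3],[176.8,265.3]])
sp=np.array([[387,217],[308.5,290],[203.5,240]])
W=np.array([ray("top",u,.012) for u in tp]);print(W.round(3))
f=lambda j:np.r_[(proj("top",j2w(j,C))-tp).ravel(),(proj("scene",j2w(j,C[:3]))-sp).ravel()]
j0=[*W.mean(0)[:2],np.arctan2(*(W[0]-W[3])[1::-1])]
r=least_squares(f,j0,loss="soft_l1");j=r.x;print(j,f(j).round(1))
def P(q):return [.125*np.cos(q),-.125*np.sin(q),.105]
for q in np.arange(-.2,.8,.1):print(round(q,1),proj("top",j2w(j,P(q))).round(1))
print("wt",ray("top",(413.7,248.4),.03)) 
o=proj("top",j2w(j,[[0,-.045,.088],[0,.05,.067],[0,.16,.063],[-.0884,-.0884,.083],[-.1216,-.1216,.046],[-.154,-.154,.046]]));print(o.round(1))
im=cv2.imread("pics/top0.png");a=cv2.resize(im[130:285,170:345],None,fx=3.4,fy=3.4,interpolation=2)
def dr(pts,col):
    for u in proj("top",pts):cv2.circle(a,tuple(((u-[170,130]+.5)*3.4).astype(int)),3,col,1)
dr(j2w(j,C),(0,255,0));dr(j2w(j,[[0,-.045,.088],[.05,-.045,.088],[-.05,-.045,.088],[0,.05,.067],[-.1216,-.1216,.046],[-.154,-.154,.046],[.08,.16,.063],[-.08,.16,.063]]),(255,0,255))
dr(j2w(j,[[.145*np.cos(t),.145*np.sin(t),.045] for t in np.arange(0,6.28,.2)]),(0,0,255));dr(j2w(j,[P(q) for q in (0,.2,.4)]),(255,255,0))
b=cv2.resize(im[225:315,390:480],(360,360),interpolation=2)[:, :200]
c=np.zeros((max(a.shape[0],360),795,3),np.uint8);c[:a.shape[0],:a.shape[1]]=a;c[:360,595:795]=b
cv2.imwrite("pics/fit.png",c)
E
```

```text
[[ 0.721  0.266  0.012]
 [ 0.713 -0.122  0.012]
 [ 0.375 -0.114  0.012]
 [ 0.387  0.273  0.012]]
[ 0.54833073  0.05570239 -0.02511266] [-0.1 -0.8  0.4 -0.4  0.5  0.4 -0.8  1.1  1.2 -2.3  0.5  2.1 -2.1 -3.1]
-0.2 [[259.8 146.8]]
-0.1 [[264.9 146.4]]
0.0 [[270.1 146.5]]
0.1 [[275.2 147.1]]
0.2 [[280.3 148.1]]
0.3 [[285.2 149.7]]
0.4 [[289.9 151.7]]
0.5 [[294.4 154.1]]
0.6 [[298.7 157. ]]
0.7 [[302.6 160.2]]
wt [ 0.449701   -0.31059796  0.03      ]
[[285.3 199.5]
 [246.4 199. ]
 [201.7 196.5]
 [301.2 237.3]
 [313.4 254.1]
 [326.2 268.3]]
```

View pics/fit.png

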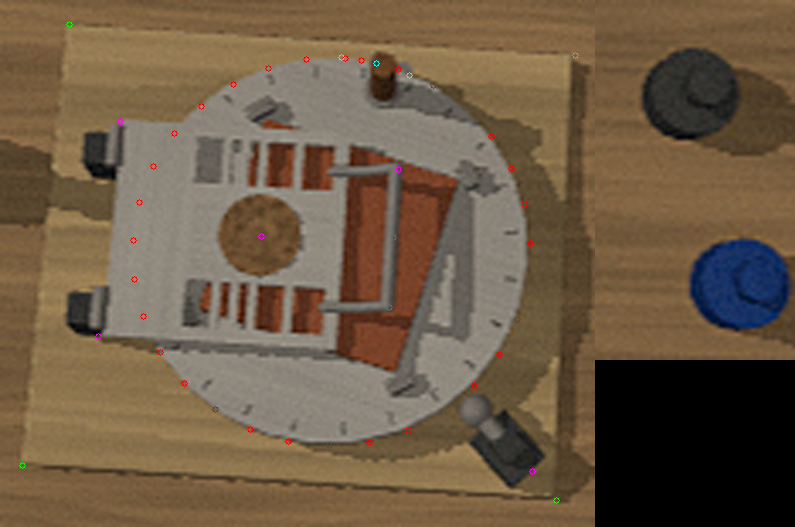

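The enlarged crop confirms the dark weight at (414,248); its neighbours are plainly blue. The fit overlay matches to about 1 px, with the post at q≈0.24. I'll move above the bar for a wrist look.

```bash
python3 -m jog '{"dp":[[-44,-38,0],[-87,-76,0],[-131,-115,0],[-174,-153,0],[-218,-191,0],[-262,-229,0],[-305,-267,0],[-349,-305,0],[-392,-344,0],[-436,-382,0],[-480,-420,0],[-523,-458,0]],"delta_rot":[[0,0,-0.05],[0,0,-0.1],[0,0,-0.15],[0,0,-0.2],[0,0,-0.263],[0,0,-0.263],[0,0,-0.263],[0,0,-0.263],[0,0,-0.263],[0,0,-0.263],[0,0,-0.263],[0,0,-0.263]],"gripper":[1,1,1,0,-0.3,-0.3,-0.3,-0.3,-0.3,-0.3,-0.3,-0.3]}' 15
python3 -m jog '{"dp":[[0,0,0],[0,0,0],[0,0,0],[0,0,0]],"delta_rot":[[0,0,0],[0,0,0],[0,0,0],[0,0,0]],"gripper":[-0.3,-0.3,-0.3,-0.3]}'
python3 - <<'E'
from h import *
import cv2
o=robot.get_obs();im=robot.camera("wrist");print(o["position"],o["tool_rot"],o["grip_width"],o["q"])
np.savez("w1.npz",**{k:o[k] for k in("position","tool_rot")})
cv2.imwrite("pics/w1raw.png",im[:,:,::-1]);a=cv2.resize(im[:,:,::-1],(800,600),interpolation=2)
j=[.5483,.0557,-.0251]
def dr(p,col):
    for u in proj("wrist",p,o):
        print(u.round(1),end=" ");cv2.circle(a,tuple((u*800/560).astype(int)),4,col,1)
dr(j2w(j,[[0,-.045,.088],[.05,-.045,.088],[-.05,-.045,.088],[0,.05,.067],[-.08,.16,.063],[-.08,-.01,.065],[.08,-.01,.065]]),(255,0,255))
dr(j2w(j,[[.145*np.cos(t),.145*np.sin(t),.045] for t in np.arange(0,6.28,.3)]),(0,0,255))
dr(j2w(j,[[.125*np.cos(.24),-.125*np.sin(.24),.105],[-.1216,-.1216,.046]]),(255,255,0))
cv2.imwrite("pics/w1.png",a)
E
```

```text
time: 2.4
position: [0.499, 0.0902, 0.2228]
tool_rot: [0.013, 1.0, 0.0, 0.0]
ft_force: [1.4, 0.8, 1.1]
grip_width: 0.0316
grip_force: 0.0
time: 2.8
position: [0.4969, 0.0934, 0.2225]
tool_rot: [0.011, 1.0, 0.0, -0.0]
ft_force: [-0.8, -0.5, 0.2]
grip_width: 0.0305
grip_force: 0.0
[0.49691457 0.09340747 0.22251546] [ 1.13972580e-02  9.99934953e-01  1.14953150e-04 -4.22382581e-04] 0.03053603455558004 [-3.56592790e-02  3.68030457e-01  1.72702176e+00  2.41704007e-04
  1.04739054e+00 -1.58378149e+00]
[205.3 242.5] [208.6 283.4] [201.7 197.6] [292.9 235.1] [395.7 165. ] [237.7 165. ] [243.2 294.9] [254.1 328.2] [285.8 324.2] [315.2 312.3] [340.3 293. ] [359.1 267.1] [369.5 236.1] [369.8 202.2] [358.8 168.3] [336.6 138.1] [304.7 115.2] [266.3 103. ] [225.9 103.3] [188.5 116. ] [158.5 139.2] [138.7 169.8] [130.4 203.8] [133.4 237.6] [146.2 268.5] [167.  294.1] [193.7 313.1] [224.  324.6] [222.9 346.6] [136.2 124. ]
```

View pics/w1.png

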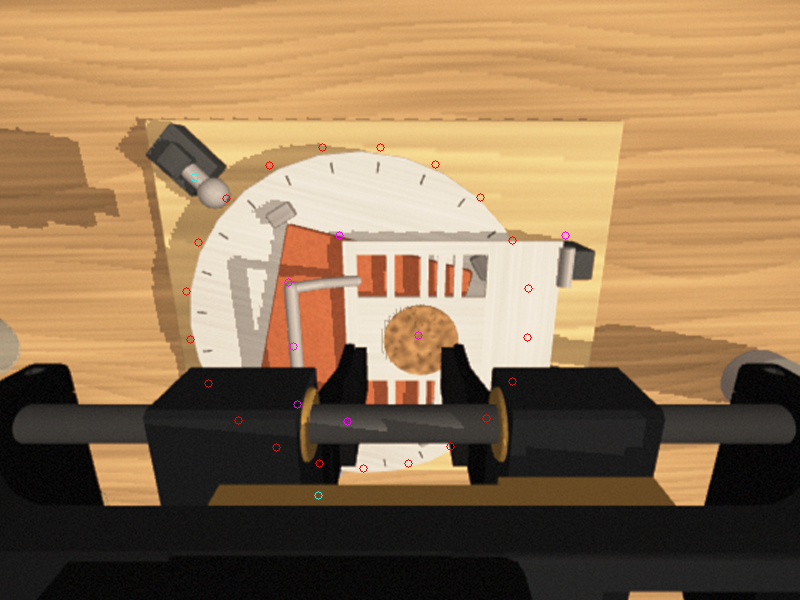

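Catch upper left, sheet corner at (344,241) and pad at (420,340) in the 800-px view; the overlay lies about 4 mm off. I'll refit with both views.

```bash
python3 - <<'E'
from h import *
from scipy.optimize import least_squares
o=dict(np.load("w1.npz"))
Wp=np.array([[-170,-175,12],[-170,215,12],[0,50,67],[-50,-45,88],[-80,-10,65]])/1000
wp=np.array([[148,120],[623,121],[420,340],[292,289],[344,240.5]])/800*560
Tp=np.array([[170,215,12],[170,-175,12],[-170,-175,12],[-170,215,12],[0,50,67],[50,-45,88],[-50,-45,88]])/1000
tp=np.array([[190,137.4],[338.4,146.3],[332.6,276.3],[176.8,265.3],[170+260/3.4-.5,130+235/3.4-.5],[170+396/3.4-.5,130+170/3.4-.5],[170+387/3.4-.5,130+305/3.4-.5]])
fw=lambda j:(proj("wrist",j2w(j,Wp),o)-wp)*.34/300*1000
ft=lambda j:(proj("top",j2w(j,Tp))-tp)*1.25/520*1000
j0=[.5483,.0557,-.0251]
for n,f in(("w",lambda j:fw(j).ravel()),("t",lambda j:ft(j).ravel()),("both",lambda j:np.r_[1.5*fw(j).ravel(),ft(j).ravel()])):
    j=least_squares(f,j0,loss="soft_l1").x;print(n,j.round(4));print(fw(j).round(1).tolist(),ft(j).round(1).tolist())
    print("bar",j2w(j,[0,-.045,.088]).round(4),"pad",j2w(j,[0,.05,.067]).round(4))
E
```

```text
w [ 0.553   0.058  -0.0253]
[[-3.7, -0.4], [1.7, -0.2], [1.1, 1.0], [-0.0, -0.5], [-0.7, 1.0]] [[-1.9, -6.1], [-1.0, -4.9], [-0.9, -3.7], [-3.8, -1.9], [-1.0, -3.7], [-0.5, -4.7], [-0.5, -3.0]]
bar [[0.5518 0.013  0.088 ]] pad [[0.5542 0.108  0.067 ]]
t [ 0.549   0.0567 -0.0268]
[[-5.5, -4.8], [1.2, -4.0], [-0.3, -2.6], [-1.8, -4.7], [-2.2, -3.1]] [[-0.7, -2.8], [0.4, -1.2], [0.0, 0.5], [-3.1, 1.6], [0.1, 0.1], [0.7, -0.8], [0.5, 1.1]]
bar [[0.5478 0.0117 0.088 ]] pad [[0.5503 0.1067 0.067 ]]
both [ 0.5517  0.0572 -0.0278]
[[-4.3, -2.2], [1.5, -0.9], [0.3, -0.1], [-0.9, -1.9], [-1.4, -0.3]] [[-0.8, -5.4], [0.1, -3.4], [-0.6, -2.0], [-3.5, -1.2], [-0.3, -2.6], [0.3, -3.4], [0.0, -1.6]]
bar [[0.5504 0.0122 0.088 ]] pad [[0.5531 0.1072 0.067 ]]
```

```bash
python3 -m jog '{"dp":[[-28,-40,20],[-56,-80,50],[-56,-80,80],[-56,-80,110],[-56,-80,130],[-56,-80,150],[-56,-80,150],[-56,-80,150]],"delta_rot":[[0,0,0],[0,0,0],[0,0,0],[0,0,0],[0,0,0],[0,0,0],[0,0,0],[0,0,0]],"gripper":[-0.3,-0.3,-0.3,-0.3,-0.3,-0.3,-0.3,-0.3]}' 15
python3 -m jog '{"dp":[[0,0,0],[0,0,0],[0,0,0],[0,0,0],[0,0,0]],"delta_rot":[[0,0,0],[0,0,0],[0,0,0],[0,0,0],[0,0,0]],"gripper":[-1,-1,-1,-1,-1]}' 15
```

```text
time: 3.65
position: [0.5518, 0.0117, 0.0727]
tool_rot: [0.012, 1.0, 0.0, -0.0]
ft_force: [-1.2, 0.2, 0.6]
grip_width: 0.0301
grip_force: 0.0
time: 4.15
position: [0.5525, 0.0107, 0.0733]
tool_rot: [0.012, 1.0, -0.0, 0.001]
ft_force: [0.2, -0.2, 4.0]
grip_width: 0.0092
grip_force: 15.0
```

```bash
python3 -m jog '{"dp":[[0,2.3,-14.3],[0,5.5,-28.4],[0,9.7,-42.2],[0,14.9,-55.7],[0,21,-68.8],[0,28,-81.4],[0,35.9,-93.5],[0,44.6,-105.1],[0,54.1,-116],[0,64.3,-126.2],[0,75.2,-135.6],[0,86.8,-144.4]],"delta_rot":[[0,0,0],[0,0,0],[0,0,0],[0,0,0],[0,0,0],[0,0,0],[0,0,0],[0,0,0],[0,0,0],[0,0,0],[0,0,0],[0,0,0]],"gripper":[-1,-1,-1,-1,-1,-1,-1,-1,-1,-1,-1,-1]}' 15
```

```text
time: 5.35
position: [0.5545, 0.0941, 0.219]
tool_rot: [0.012, 1.0, -0.004, 0.001]
ft_force: [-2.6, -10.1, 7.6]
grip_width: 0.0091
grip_force: 15.0
```

```bash
python3 -m jog '{"dp":[[0,12.1,-7.8],[0,24.8,-14.8],[0,37.9,-20.9],[0,51.4,-26],[0,65.2,-30.2],[0,79.3,-33.4],[0,93.6,-35.6],[0,108,-36.9],[0,122.4,-37.1],[0,136.9,-36.3],[0,144.1,-35.5],[0,144.1,-35.5]],"delta_rot":[[0,0,0],[0,0,0],[0,0,0],[0,0,0],[0,0,0],[0,0,0],[0,0,0],[0,0,0],[0,0,0],[0,0,0],[0,0,0],[0,0,0]],"gripper":[-1,-1,-1,-1,-1,-1,-1,-1,-1,-1,-1,-1]}' 15
```

```text
time: 6.55
position: [0.5581, 0.2439, 0.2529]
tool_rot: [0.012, 1.0, 0.001, 0.001]
ft_force: [1.0, 1.6, 5.0]
grip_width: 0.0089
grip_force: 15.0
```

```bash
python3 -m jog '{"dp":[[0,0,0],[0,0,0],[0,0,0],[0,0,-30],[0,0,-60],[-20,-40,-60],[-40,-85,-60],[-60,-130,-60],[-80,-175,-60],[-105,-222,-40],[-105,-222,-30],[-105,-222,-30]],"delta_rot":[[0,0,0],[0,0,0],[0,0,0],[0,0,0],[0,0,0],[0,0,0],[0,0,0],[0,0,0],[0,0,0],[0,0,0],[0,0,0],[0,0,0]],"gripper":[-0.3,-0.3,-0.3,-0.3,-0.3,-0.3,-0.3,-0.3,-0.1,-0.1,-0.1,-0.1]}' 15
python3 - <<'E'
from h import *
import cv2
o=robot.get_obs();im=robot.camera("wrist");print(o["position"],o["tool_rot"],o["grip_width"])
np.savez("w2.npz",**{k:o[k] for k in("position","tool_rot")})
a=cv2.resize(im[:,:,::-1],(560,420));s=robot.camera("scene")[:,:,::-1]
j=[.551,.0573,-.026]
for u in proj("wrist",j2w(j,[[.145*np.cos(t),.145*np.sin(t),.045] for t in np.arange(0,6.28,.3)]+[[.125*np.cos(.24),-.125*np.sin(.24),.105]]),o):
    cv2.circle(a,tuple(u.astype(int)),3,(0,0,255),1)
b=cv2.resize(s[100:310,200:400],(240,252),interpolation=2)
c=np.zeros((420,800,3),np.uint8);c[:,:560]=a;c[:252,560:]=b;cv2.imwrite("pics/w2.png",c)
E
```

```text
time: 7.75
position: [0.6557, 0.0153, 0.279]
tool_rot: [0.014, 1.0, 0.001, -0.003]
ft_force: [-0.7, 1.2, -0.1]
grip_width: 0.0391
grip_force: 0.0
[0.65573607 0.01531119 0.27903773] [ 1.42342756e-02  9.99892844e-01  6.27293109e-04 -3.36054242e-03] 0.03908227036354443
```

View pics/w2.png

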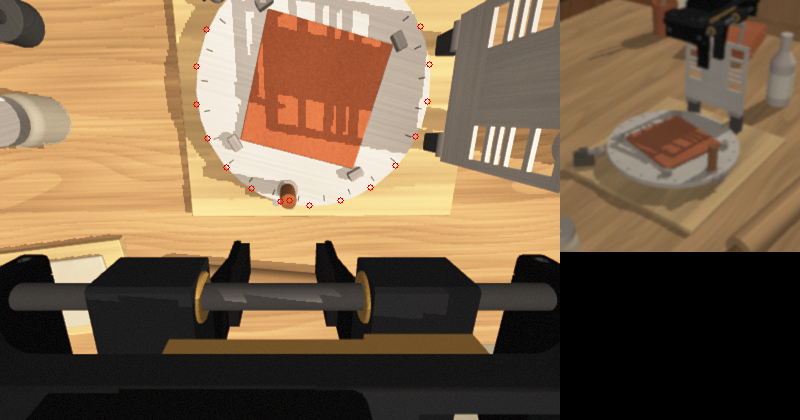

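The stencil stands upright. The rim overlay fits, and the post top is at (289,200), as predicted for q≈0.24. I'll go down on the post.

```bash
python3 -m jog '{"dp":[[-16,9.5,30],[-16,9.5,70],[-16,9.5,110],[-16,9.5,150],[-16,9.5,180],[-16,9.5,200],[-16,9.5,213],[-16,9.5,213],[-16,9.5,213]],"delta_rot":[[0,0,0.12],[0,0,0.24],[0,0,0.24],[0,0,0.24],[0,0,0.24],[0,0,0.24],[0,0,0.24],[0,0,0.24],[0,0,0.24]],"gripper":[0.1,0.1,0.1,0.1,0.1,0.1,0.1,0.1,0.1]}' 15
python3 -m jog '{"dp":[[0,0,0],[0,0,0],[0,0,0],[0,0,0],[0,0,0]],"delta_rot":[[0,0,0],[0,0,0],[0,0,0],[0,0,0],[0,0,0]],"gripper":[-1,-1,-1,-1,-1]}' 20
python3 - <<'E'
from h import *
o=robot.get_obs();Rt=R.from_quat(o["tool_rot"]).as_matrix();p=o["position"];print(p,Rt[:,1])
g=p-Rt[:,2]*.019
j=[.551,.0573,-.026]
c=np.array(j[:2]);d=g[:2]-c;print("radius",np.hypot(*d));q0=-(np.arctan2(d[1],d[0])-j[2]);print("q0",q0)
def pos(q):return j2w(j,[.125*np.cos(q),-.125*np.sin(q),g[2]])[0]
n=np.ceil((2.356-q0)/.09);qs=np.linspace(q0,2.356,int(n)+1)[1:]
print(len(qs))
for i in range(0,len(qs),12):
    st=q0 if i==0 else qs[i-1]
    # tool axes at call start
    a=np.array(R.from_euler("z",-(st-q0)).as_matrix()@Rt);
    print([[*(np.round(1000*(a.T@(pos(q)-pos(st))),1)[:2]),0] for q in qs[i:i+12]],np.round(qs[i:i+12]-st,3).tolist())
E
```

```text
time: 8.75
position: [0.6742, 0.027, 0.0707]
tool_rot: [0.131, 0.991, 0.0, 0.001]
ft_force: [0.3, 0.3, -0.1]
grip_width: 0.048
grip_force: 0.0
time: 9.25
position: [0.6737, 0.0261, 0.0699]
tool_rot: [0.132, 0.991, 0.0, 0.0]
ft_force: [-0.4, 0.2, 1.4]
grip_width: 0.0197
grip_force: 20.0
[0.67372208 0.02607978 0.06994397] [2.61986866e-01 9.65071401e-01 2.70862012e-04]
radius 0.12661549652637324
q0 0.22315209439739506
24
[[np.float64(0.3), np.float64(-11.1), 0], [np.float64(1.6), np.float64(-22.1), 0], [np.float64(3.9), np.float64(-33.0), 0], [np.float64(7.1), np.float64(-43.6), 0], [np.float64(11.3), np.float64(-53.9), 0], [np.float64(16.3), np.float64(-63.8), 0], [np.float64(22.3), np.float64(-73.2), 0], [np.float64(29.0), np.float64(-82.0), 0], [np.float64(36.5), np.float64(-90.2), 0], [np.float64(44.6), np.float64(-97.8), 0], [np.float64(53.5), np.float64(-104.5), 0], [np.float64(62.8), np.float64(-110.4), 0]] [0.089, 0.178, 0.267, 0.355, 0.444, 0.533, 0.622, 0.711, 0.8, 0.889, 0.978, 1.066]
[[np.float64(0.3), np.float64(-11.1), 0], [np.float64(1.6), np.float64(-22.1), 0], [np.float64(3.9), np.float64(-33.0), 0], [np.float64(7.1), np.float64(-43.6), 0], [np.float64(11.3), np.float64(-53.9), 0], [np.float64(16.3), np.float64(-63.8), 0], [np.float64(22.3), np.float64(-73.2), 0], [np.float64(29.0), np.float64(-82.0), 0], [np.float64(36.5), np.float64(-90.2), 0], [np.float64(44.6), np.float64(-97.8), 0], [np.float64(53.5), np.float64(-104.5), 0], [np.float64(62.8), np.float64(-110.4), 0]] [0.089, 0.178, 0.267, 0.355, 0.444, 0.533, 0.622, 0.711, 0.8, 0.889, 0.978, 1.066]
```

```bash
python3 -m jog '{"dp":[[0.3,-11.1,0],[1.6,-22.1,0],[3.9,-33,0],[7.1,-43.6,0],[11.3,-53.9,0],[16.3,-63.8,0],[22.3,-73.2,0],[29,-82,0],[36.5,-90.2,0],[44.6,-97.8,0],[53.5,-104.5,0],[62.8,-110.4,0]],"delta_rot":[[0,0,0.089],[0,0,0.178],[0,0,0.267],[0,0,0.355],[0,0,0.444],[0,0,0.533],[0,0,0.622],[0,0,0.711],[0,0,0.8],[0,0,0.889],[0,0,0.978],[0,0,1.066]],"gripper":[-1,-1,-1,-1,-1,-1,-1,-1,-1,-1,-1,-1]}' 20
```

```text
time: 10.45
position: [0.5852, -0.0666, 0.0699]
tool_rot: [0.618, 0.786, -0.001, 0.003]
ft_force: [0.5, -6.2, -0.4]
grip_width: 0.0194
grip_force: 20.0
```

```bash
python3 -m jog '{"dp":[[0.3,-11.1,0],[1.6,-22.1,0],[3.9,-33,0],[7.1,-43.6,0],[11.3,-53.9,0],[16.3,-63.8,0],[22.3,-73.2,0],[29,-82,0],[36.5,-90.2,0],[44.6,-97.8,0],[53.5,-104.5,0],[62.8,-110.4,0]],"delta_rot":[[0,0,0.089],[0,0,0.178],[0,0,0.267],[0,0,0.355],[0,0,0.444],[0,0,0.533],[0,0,0.622],[0,0,0.711],[0,0,0.8],[0,0,0.889],[0,0,0.978],[0,0,1.066]],"gripper":[-1,-1,-1,-1,-1,-1,-1,-1,-1,-1,-1,-1]}' 20
python3 -m jog '{"dp":[[0,0,0],[0,0,0],[0,0,0]],"delta_rot":[[0,0,0],[0,0,0],[0,0,0]],"gripper":[-1,-1,-1]}' 20
python3 - <<'E'
from h import *
o=robot.get_obs();p=o["position"]
d=p[:2]-[.551,.0573];print(p,R.from_quat(o["tool_rot"]).as_matrix()[:,1],np.hypot(*d),-(np.arctan2(d[1],d[0])+.026),o["ft_force"],o["q"])
E
```

```text
time: 11.65
position: [0.4569, -0.0309, 0.0698]
tool_rot: [0.932, 0.363, -0.005, -0.001]
ft_force: [-9.2, -12.3, 9.5]
grip_width: 0.0195
grip_force: 20.0
time: 11.95
position: [0.4568, -0.0306, 0.0698]
tool_rot: [0.931, 0.366, -0.005, -0.001]
ft_force: [-11.2, -12.6, 8.9]
grip_width: 0.0195
grip_force: 20.0
[ 0.45679201 -0.03058383  0.06977197] [ 0.68051    -0.73271676 -0.00568234] 0.12883599602025125 2.364911157810057 [-11.24422837 -12.61943985   8.92491273] [-0.3085346   0.58518047  1.96792694 -0.00831323  0.59766602  0.52065756]
```

```bash
python3 -m jog '{"dp":[[0,0,0],[0,0,0],[0,0,0],[0,0,-30],[0,0,-70],[0,0,-110],[0,0,-150],[20,-10,-190],[50,-25,-230],[80,-40,-250],[105,-53,-250],[130,-66,-250]],"delta_rot":[[0,0,0],[0,0,0],[0,0,0],[0,0,0],[0,0,0],[0,0,-0.14],[0,0,-0.28],[0,0,-0.42],[0,0,-0.56],[0,0,-0.7],[0,0,-0.84],[0,0,-0.98]],"gripper":[0.1,0.1,0.1,0.1,0.1,0.1,0.1,0.1,0,-0.1,-0.3,-0.3]}' 20
python3 - <<'E'
from h import *
o=robot.get_obs();Rt=R.from_quat(o["tool_rot"]).as_matrix();print(o["position"],Rt[:,1])
tgt=np.array([.558,.2435,.32]);print(1000*Rt.T@(tgt-o["position"]),"rot",-(1.545-np.arctan2(Rt[1,1],Rt[0,1])))
E
```

```text
time: 13.15
position: [0.5134, 0.1092, 0.3207]
tool_rot: [0.648, 0.762, 0.001, 0.001]
ft_force: [0.1, 0.4, -0.4]
grip_width: 0.0329
grip_force: 0.0
[0.51338013 0.1092098  0.32073715] [0.98710669 0.16003646 0.00295095]
[125.41869129  65.53372791   0.90337227] rot -1.3842717024727795
```

```bash
python3 -m jog '{"dp":[[12,6,0],[25,13,0],[38,20,0],[50,26,0],[63,33,0],[76,40,0],[88,46,0],[101,52,0],[113,59,0],[125.5,65.5,0],[125.5,65.5,0],[125.5,65.5,0]],"delta_rot":[[0,0,-0.139],[0,0,-0.278],[0,0,-0.417],[0,0,-0.556],[0,0,-0.695],[0,0,-0.834],[0,0,-0.973],[0,0,-1.112],[0,0,-1.251],[0,0,-1.384],[0,0,-1.384],[0,0,-1.384]],"gripper":[-0.3,-0.3,-0.3,-0.3,-0.3,-0.3,-0.3,-0.3,-0.3,-0.3,-0.3,-0.3]}' 20
python3 - <<'E'
from h import *
import cv2
o=robot.get_obs();im=robot.camera("wrist");print(o["position"],o["tool_rot"],o["grip_width"])
np.savez("w3.npz",**{k:o[k] for k in("position","tool_rot")})
a=np.ascontiguousarray(im[:,:,::-1]);cv2.imwrite("pics/w3raw.png",a)
j=[.551,.056,-.026]
for u in proj("wrist",j2w(j,[[.125*np.cos(2.356),-.125*np.sin(2.356),.105],[-.1216,-.1216,.046],[0,0,.055],[-.154,-.154,.046],[0,.185,.268],[.05,.185,.268],[-.05,.185,.268]]),o):
    print(u.round());cv2.circle(a,tuple(u.astype(int)),3,(0,0,255),1)
t=robot.camera("top")[:,:,::-1][130:285,170:345]
c=np.zeros((420,800,3),np.uint8);c[:,:560]=a;c[:213,560:]=cv2.resize(t,(240,213),interpolation=2);cv2.imwrite("pics/w3.png",c)
E
```

```text
time: 14.35
position: [0.5577, 0.2417, 0.319]
tool_rot: [0.017, 1.0, -0.0, -0.0]
ft_force: [0.6, -0.4, 0.2]
grip_width: 0.0305
grip_force: 0.0
[0.55766969 0.24165557 0.3190341 ] [ 1.73164111e-02  9.99849918e-01 -2.70132511e-04 -4.57774599e-04] 0.030454846329864373
[ 51. 107.]
[52. 83.]
[152. 172.]
[22. 56.]
[280. 221.]
[280. 280.]
[279. 155.]
```

View pics/w3.png

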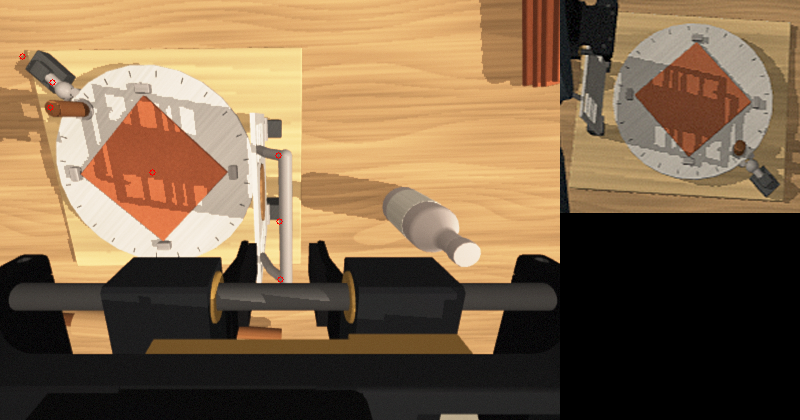

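The wheel is in the notch: the post at (50,107) is right on the predicted mark, in line with the catch, and the stencil is still upright. Now I'll regrip the bar.

```bash
python3 -m jog '{"dp":[[0,2.5,20],[0,2.5,45],[0,2.5,66],[0,2.5,66],[0,2.5,66],[0,2.5,66],[0,2.5,66],[0,2.5,66],[0,2.5,66]],"delta_rot":[[0,0,0],[0,0,0],[0,0,0],[0,0,0],[0,0,0],[0,0,0],[0,0,0],[0,0,0],[0,0,0]],"gripper":[-0.3,-0.3,-0.3,-0.3,-0.3,-1,-1,-1,-1]}' 15
```

```text
time: 15.35
position: [0.5585, 0.244, 0.2543]
tool_rot: [0.016, 1.0, 0.0, 0.001]
ft_force: [0.6, -1.6, 2.1]
grip_width: 0.0095
grip_force: 15.0
```

```bash
python3 -m jog '{"dp":[[0,-13.3,-1.4],[0,-27.8,-1.9],[0,-42.2,-1.4],[-0.5,-56.6,0.1],[-0.6,-70.8,2.6],[-0.7,-84.9,6.1],[-0.8,-98.6,10.6],[-1,-112,16],[-1.1,-125,22.3],[-1.2,-137.5,29.6],[-1.3,-149.5,37.7],[-1.4,-160.9,46.6]],"delta_rot":[[0,0,0],[0,0,0],[0,0,0],[0,0,0],[0,0,0],[0,0,0],[0,0,0],[0,0,0],[0,0,0],[0,0,0],[0,0,0],[0,0,0]],"gripper":[-1,-1,-1,-1,-1,-1,-1,-1,-1,-1,-1,-1]}' 15
```

```text
time: 16.55
position: [0.5538, 0.0822, 0.2059]
tool_rot: [0.016, 1.0, -0.0, -0.0]
ft_force: [0.3, 2.4, 0.3]
grip_width: 0.0094
grip_force: 15.0
```

```bash
python3 -m jog '{"dp":[[0,-10.7,9.7],[0,-20.7,20.1],[0,-30,31.2],[0,-38.5,42.9],[0,-46.1,55.2],[0,-52.8,67.9],[0,-58.7,81.1],[0,-63.6,94.7],[0,-67.5,108.7],[0,-70.5,122.8],[0,-72,133],[0,-72.4,136]],"delta_rot":[[0,0,0],[0,0,0],[0,0,0],[0,0,0],[0,0,0],[0,0,0],[0,0,0],[0,0,0],[0,0,0],[0,0,0],[0,0,0],[0,0,0]],"gripper":[-1,-1,-1,-1,-1,-1,-1,-1,-1,-1,-1,-1]}' 15
```

```text
time: 17.75
position: [0.5518, 0.0107, 0.071]
tool_rot: [0.016, 1.0, 0.0, -0.0]
ft_force: [-4.2, 2.8, 21.9]
grip_width: 0.0092
grip_force: 15.0
```

```bash
python3 -m jog '{"dp":[[0,0,-2],[0,0,-2],[0,0,-2],[0,0,-45],[0,0,-90],[0,0,-135],[10,-40,-150],[23,-85,-150],[35,-130,-150],[46,-175,-150],[58,-220,-150],[70,-265,-150]],"delta_rot":[[0,0,0],[0,0,0],[0,0,0],[0,0,0],[0,0,0],[0,0,0],[0,0,0],[0,0,0],[0,0,0],[0,0,0],[0,0,0],[0,0,0]],"gripper":[-0.3,-0.3,-0.3,-0.3,-0.3,-0.3,0.1,0.1,0.1,0.1,0.1,0.1]}' 15
python3 -m jog '{"dp":[[12,-48,0],[12,-48,0],[12,-48,0]],"delta_rot":[[0,0,0],[0,0,0],[0,0,0]],"gripper":[0.1,0.1,0.1]}' 30
python3 - <<'E'
from h import *
import cv2
o=robot.get_obs();im=robot.camera("wrist");print(o["position"],o["tool_rot"],o["grip_width"])
np.savez("w4.npz",**{k:o[k] for k in("position","tool_rot")})
a=np.ascontiguousarray(im[:,:,::-1]);cv2.imwrite("pics/w4raw.png",a)
for n in("weight","weight_knob"):print(n,[(np.round(r["rect"]).tolist(),round(r["score"],2)) for r in robot.search_frame(n,"wrist")])
w=ray("top",(413.7,248.4),.03)
for u in proj("wrist",[[w[0],w[1],.068],[w[0],w[1],0]],o):print(u);cv2.circle(a,tuple(u.astype(int)),3,(0,0,255),1)
s=robot.camera("scene")[:,:,::-1][110:300,200:400];t=robot.camera("top")[:,:,::-1][130:285,170:345]
c=np.zeros((440,800,3),np.uint8);c[:420,:560]=a;c[:213,560:]=cv2.resize(t,(240,213),interpolation=2);c[213:440,560:]=cv2.resize(s,(240,227),interpolation=2);cv2.imwrite("pics/w4.png",c)
E
```

```text
time: 18.95
position: [0.4723, -0.2534, 0.2207]
tool_rot: [0.016, 1.0, -0.0, -0.0]
ft_force: [0.6, -0.1, -0.1]
grip_width: 0.048
grip_force: 0.0
time: 19.25
position: [0.4589, -0.3003, 0.2204]
tool_rot: [0.018, 1.0, 0.0, -0.0]
ft_force: [0.3, 0.2, 0.4]
grip_width: 0.0478
grip_force: 0.0
[ 0.45889776 -0.30033675  0.22036441] [ 1.79236791e-02  9.99839223e-01  4.24580343e-04 -3.00280471e-04] 0.04783541099076467
weight [([213.0, 48.0, 268.0, 107.0], 0.9), ([249.0, 154.0, 292.0, 199.0], 0.81), ([146.0, 85.0, 199.0, 140.0], 0.81)]
weight_knob [([213.0, 48.0, 268.0, 102.0], 0.66), ([249.0, 157.0, 294.0, 209.0], 0.65), ([146.0, 89.0, 197.0, 140.0], 0.58), ([254.0, 238.0, 300.0, 314.0], 0.54)]
[271.05489699 183.32118107]
[272.86061175 171.8459342 ]
```

View pics/w4.png

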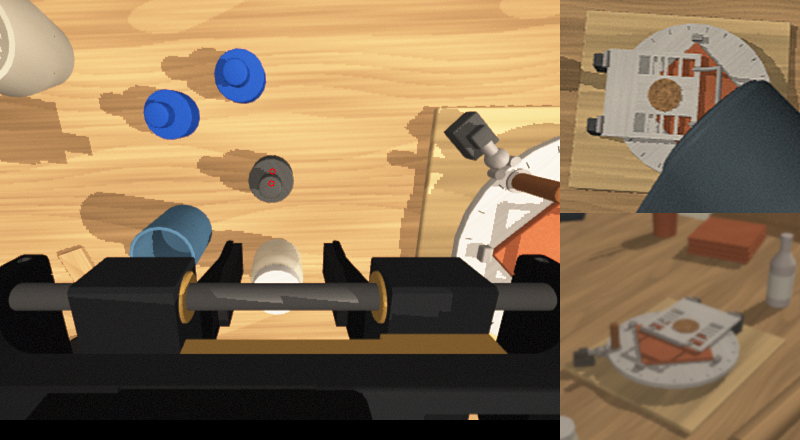

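The stencil lies flat again. The dark weight is at (271,179), with the blue ones at (171,113) and (240,76). One enlarged crop will locate the knob.

```bash
python3 - <<'E'
from h import *
import cv2
o=dict(np.load("w4.npz"));im=cv2.imread("pics/w4raw.png")
S=8;x0,y0=235,140;a=cv2.resize(im[y0:y0+75,x0:x0+75],None,fx=S,fy=S,interpolation=2)
a=cv2.convertScaleAbs(a,alpha=1.6,beta=10)
w=ray("top",(413.7,248.4),.03);print(w)
for r,z,col in((.013,.057,(0,0,255)),(.027,.036,(0,255,0)),(.027,0,(255,255,0))):
    P=[[w[0]+r*np.cos(t),w[1]+r*np.sin(t),z] for t in np.arange(0,6.28,.25)]
    for u in proj("wrist",P,o):cv2.circle(a,tuple(((u-[x0,y0]+.5)*S).astype(int)),2,col,-1)
cv2.imwrite("pics/w4c.png",a)
E
```

```text
[ 0.449701   -0.31059796  0.03      ]
```

View pics/w4c.png

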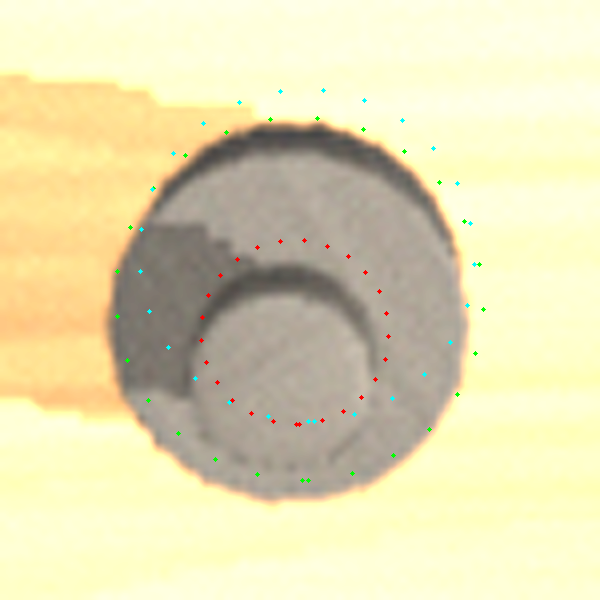

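Body disc centre is at (286,324) in the crop against (300,300) drawn, so the weight lies about 3.6 mm further in +x and 2 mm in −y: (0.453,−0.313).

```bash
python3 -m jog '{"dp":[[5,-12.5,30],[5,-12.5,70],[5,-12.5,110],[5,-12.5,140],[5,-12.5,160],[5,-12.5,179],[5,-12.5,179],[5,-12.5,179]],"delta_rot":[[0,0,0],[0,0,0],[0,0,0],[0,0,0],[0,0,0],[0,0,0],[0,0,0],[0,0,0]],"gripper":[0.1,0.1,0.1,0.1,0.1,0.1,0.1,0.1]}' 30
python3 -m jog '{"dp":[[0,0,0],[0,0,0],[0,0,0],[0,0,0],[0,0,0]],"delta_rot":[[0,0,0],[0,0,0],[0,0,0],[0,0,0],[0,0,0]],"gripper":[-1,-1,-1,-1,-1]}' 30
```

```text
time: 20.3
position: [0.4547, -0.3109, 0.042]
tool_rot: [0.016, 1.0, 0.0, -0.0]
ft_force: [-0.4, -0.4, -0.7]
grip_width: 0.048
grip_force: 0.0
time: 20.8
position: [0.455, -0.3133, 0.0428]
tool_rot: [0.016, 1.0, -0.002, 0.001]
ft_force: [-0.7, -3.2, 3.9]
grip_width: 0.0249
grip_force: 30.0
```

```bash
python3 -m jog '{"dp":[[0,0,-15],[0,0,-40],[0,0,-75],[0,0,-110],[0,0,-135],[0,0,-147],[-5,20,-147],[-13,55,-147],[-23,95,-147],[-33,135,-147],[-43,175,-147],[-53,215,-147]],"delta_rot":[[0,0,0],[0,0,0],[0,0,0],[0,0,0],[0,0,0],[0,0,0],[0,0,0],[0,0,0],[0,0,0],[0,0,0],[0,0,0],[0,0,0]],"gripper":[-1,-1,-1,-1,-1,-1,-1,-1,-1,-1,-1,-1]}' 30
python3 -m jog '{"dp":[[-10,40,0],[-19,78,0],[-26,110,0],[-32,134,0],[-35.5,146,0],[-35.5,146,0],[-35.5,146,0]],"delta_rot":[[0,0,0],[0,0,0],[0,0,0],[0,0,0],[0,0,0],[0,0,0],[0,0,0]],"gripper":[-1,-1,-1,-1,-1,-1,-1]}' 30
python3 - <<'E'
from h import *
import cv2
o=robot.get_obs();im=robot.camera("wrist");print(o["position"],o["tool_rot"],o["grip_width"],o["ft_force"])
np.savez("w5.npz",**{k:o[k] for k in("position","tool_rot")})
a=np.ascontiguousarray(im[:,:,::-1]);cv2.imwrite("pics/w5raw.png",a)
a=cv2.resize(a,(800,600),interpolation=2);s=800/560
j=[.5525,.0567,-.026]
c=j2w(j,[0,.05,.067])[0];print(c)
for t in np.arange(0,6.28,.25):
    u=proj("wrist",[[c[0]+.03*np.cos(t),c[1]+.03*np.sin(t),.067]],o)[0];cv2.circle(a,tuple((u*s).astype(int)),2,(0,0,255),-1)
cv2.imwrite("pics/w5.png",a)
E
```

```text
time: 22.0
position: [0.5129, -0.0961, 0.1871]
tool_rot: [0.017, 1.0, 0.001, -0.002]
ft_force: [2.0, -0.1, -5.4]
grip_width: 0.0252
grip_force: 30.0
time: 22.7
position: [0.5537, 0.0455, 0.188]
tool_rot: [0.016, 1.0, -0.0, -0.001]
ft_force: [-0.2, -1.0, -4.6]
grip_width: 0.0249
grip_force: 30.0
[0.55369048 0.04553811 0.18798909] [ 1.62604528e-02  9.99867009e-01 -3.44145601e-04 -1.20108966e-03] 0.024853650611734845 [-0.24220799 -0.97567857 -4.63195062]
[0.55379985 0.1066831  0.067     ]
```

View pics/w5.png

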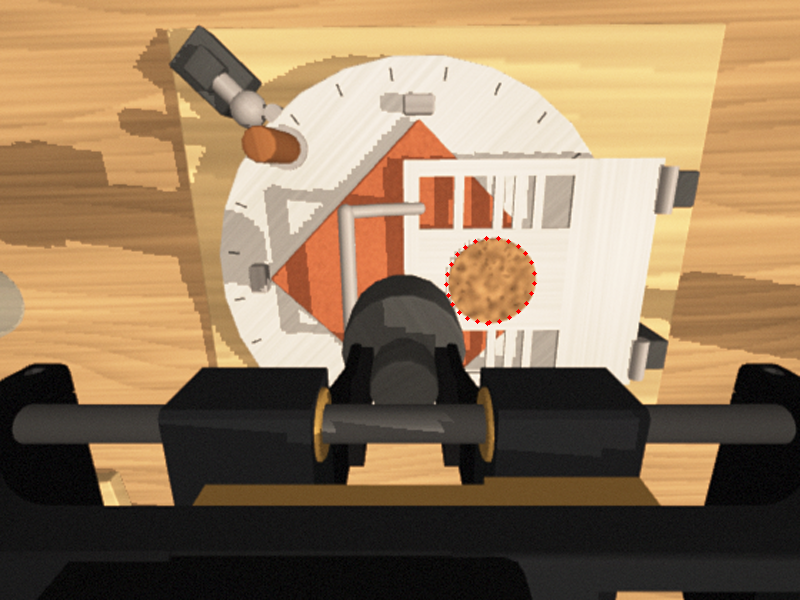

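The pad outline coincides with the overlay at (490,281), so the pad centre is at (0.5538,0.1067). The weight is held and the stencil is flat.

```bash
python3 -m jog '{"dp":[[0.5,20,0],[0.5,45,10],[0.5,61,25],[0.5,61,45],[0.5,61,60],[0.5,61,68],[0.5,61,72],[0.5,61,74],[0.5,61,75],[0.5,61,75]],"delta_rot":[[0,0,0],[0,0,0],[0,0,0],[0,0,0],[0,0,0],[0,0,0],[0,0,0],[0,0,0],[0,0,0],[0,0,0]],"gripper":[-1,-1,-1,-1,-1,-1,-1,-1,-1,-1]}' 30
```

```text
time: 23.75
position: [0.5565, 0.107, 0.1143]
tool_rot: [0.016, 1.0, -0.0, 0.001]
ft_force: [0.7, 0.1, -5.4]
grip_width: 0.0251
grip_force: 30.0
```

```bash
python3 -m jog '{"dp":[[1.2,0,0.7],[1.2,0,1.4],[1.2,0,2.1],[1.2,0,2.8],[1.2,0,3.5],[1.2,0,3.5]],"delta_rot":[[0,0,0],[0,0,0],[0,0,0],[0,0,0],[0,0,0],[0,0,0]],"gripper":[-1,-1,-1,-1,-1,-1]}' 30
```

```text
time: 24.35
position: [0.5548, 0.1073, 0.1102]
tool_rot: [0.016, 1.0, -0.0, -0.0]
ft_force: [0.1, -0.4, -5.7]
grip_width: 0.0249
grip_force: 30.0
```

```bash
python3 -m jog '{"dp":[[0,0,0.4],[0,0,0.8],[0,0,1.2],[0,0,1.2]],"delta_rot":[[0,0,0],[0,0,0],[0,0,0],[0,0,0]],"gripper":[-1,-1,-1,-1]}' 30
```

```text
time: 24.75
position: [0.555, 0.1072, 0.1098]
tool_rot: [0.016, 1.0, -0.0, 0.0]
ft_force: [-1.2, -0.3, 1.5]
grip_width: 0.0256
grip_force: 30.0
```

Contact made: the wrist now carries no weight. Release, rise and back away to look.

```bash
python3 -m jog '{"dp":[[0,0,0],[0,0,0],[0,0,0],[0,0,0],[0,0,-20],[0,0,-50],[0,0,-90],[0,0,-130],[0,-30,-130],[0,-60,-130],[0,-90,-130],[0,-90,-130]],"delta_rot":[[0,0,0],[0,0,0],[0,0,0],[0,0,0],[0,0,0],[0,0,0],[0,0,0],[0,0,0],[0,0,0],[0,0,0],[0,0,0],[0,0,0]],"gripper":[-0.2,0,0.1,0.2,0.2,0.2,0.2,0.2,0.2,0.2,0.2,0.2]}' 30
python3 - <<'E'
from h import *
import cv2
o=robot.get_obs();im=robot.camera("wrist");print(o["position"],o["ft_force"])
a=cv2.resize(np.ascontiguousarray(im[:270,:,::-1]),(560,270))
c=[.5538,.1067]
for r,z,col in((.03,.067,(0,0,255)),(.027,.103,(0,255,0))):
  for t in np.arange(0,6.28,.3):
    u=proj("wrist",[[c[0]+r*np.cos(t),c[1]+r*np.sin(t),z]],o)[0];cv2.circle(a,tuple(u.astype(int)),1,col,-1)
s=robot.camera("scene")[:,:,::-1]
b=cv2.resize(s[120:270,220:380],(400,375),interpolation=2);d=cv2.resize(a[100:250,250:410],(400,375),interpolation=2)
e=np.hstack([d,b]);e=np.vstack([e,cv2.resize(s[240:320,60:240],(800,200))[:, :]]) if 0 else e
cv2.imwrite("pics/w6.png",e)
E
```

```text
time: 25.95
position: [0.5523, 0.0142, 0.2394]
tool_rot: [0.018, 1.0, -0.001, 0.0]
ft_force: [0.6, 0.5, 0.8]
grip_width: 0.0521
grip_force: 0.0
[0.55226327 0.01424699 0.23939151] [0.64903265 0.53776551 0.78604505]
```

View pics/w6.png

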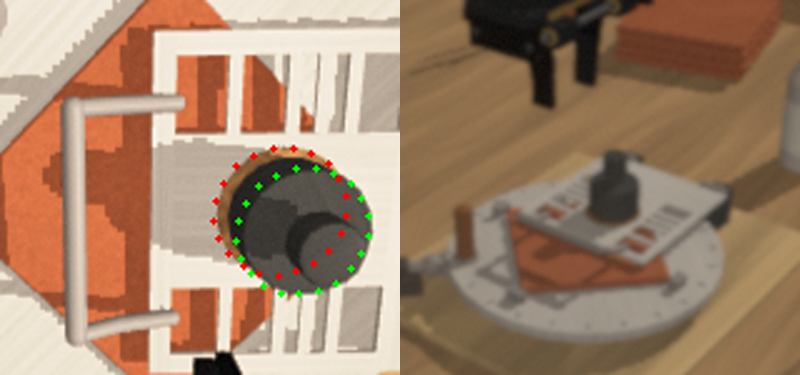

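The weight stands upright, centred on the pad to about 1 mm: the drawn and actual rims coincide at (305,232). The stencil is flat and the post is at the catch.

```bash
python3 -c "
from rig import robot
print(robot.hand_in())"
```

```text
the job is handed in; nothing more can be done
None
```

The job is done and handed in at about 26 s of the 67 s allowed: stencil up, wheel turned clockwise into the notch, stencil folded back down, and the weight standing upright in the middle of the cork pad to within about 1 mm; I never touched the mug, jar or bottle.

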